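Clamp the casting mould shut with its draw latch

TASK

Close the two-part plaster mould: hook the latch's T-bar loop under the lip of the keeper on the sliding half and draw it back until it is felt to bear on the keeper's post, pulling there for a moment but only gently, since plaster chips easily. Then let go of it and press the lever over its dead centre until it lies flat and stays down, drawing the halves together, no harder than it needs. Leave the things standing around alone.

Things in the scene. Friction and masses are not known exactly. Their poses are not given: they have to be found in the camera images.
- mould: fixed plywood board 200 x 300 x 16 mm with the fixed white plaster half and latch base. Origin on the table under the lever's pin; z up, y points along the latch from the pin to the keeper, x along the pin. Place and yaw vary. Plaster tops are 99 to 100 mm above the table, from x = -50 to +110 mm; fixed half y = -115 to 20 mm, sliding half y = 35 to 160 mm before it is drawn in.
- pin (a point): middle of the pin on which the lever turns, 132 mm above the table, 32 mm above the plaster
- half (a joint): travel (m) of the sliding plaster half towards the fixed one (-y of the mould), 0 to 0.0125; starts at 0 to 0.002. Springs push it back with 4 N per mm and its guides hold it with 16 N of friction, so a hard pull on the hooked loop drags it. 0.004 to 0.011 once the latch is shut. It carries the keeper.
- lever (a joint): steel lever on the pin, 55 mm long, 22 mm wide, 6 mm thick. 0 = leaning 45 deg up towards the keeper (a stop), 0.785 = upright, 2.48 = shut flat on its stop, 7 deg below level, pointing away from the keeper. Friction 0.028 N m. With the loop hooked it draws from about 0.9 to 1.5, needs 5 to 12 N (30 is too much) near its end, and past the dead centre (about 2.25) the loop pulls it shut.
- lever_end (a point): in the lever's middle, 50 mm from the pin, near its free end (a round edge 8 mm thick). The lever's face towards the keeper when upright is its top when shut.
- loop (a joint): angle of the loop about its pivot on the lever, 16 mm from the pin along the lever. The loop's slope above level is this value plus the lever's. Friction (0.015 N m) keeps its angle to the lever, so swinging the lever back lifts a loop that is not caught under the keeper's lip.
- bar (a point): centre of the loop's T-bar: a round steel bar 8 mm thick, 52 mm long along the mould's x, 65 mm from the loop's pivot. Its ends stand out 8 mm beyond the loop's two side arms (35 mm across) and can be pinched end to end from above; it turns in the grip. Starts raised, clear of the keeper. Pulling it swings the lever along (about 2 N).
- seat (a point): mean place of the hooked T-bar's centre, on the sliding half: 126 mm above the table, 26 above the plaster, 57 from the pin along y less the half's travel. The keeper has slotted screws: it, and so the true seat, lies up to 3 mm to either side along y, unmeasured. Come down beyond the lip (bar centre 13 to 15 mm to +y), draw to -y until the post is felt: 5 to 8 N is right, 12 N the most.
- bowl: raw clay bowl, 110 mm across, 55 mm high, origin under its middle; bystander
- cup: raw clay cup, 72 mm across, 85 mm high, origin under its middle; bystander
- brush: glazing brush lying flat; bystander
- weight: dark steel weight, 50 mm across, 40 mm high; bystander
- keeper_foot (a point): middle of the keeper's slots on the plaster, 26 mm under seat. The keeper: steel hook 18 mm wide on the sliding half. From the true seat, along the mould's axes: a post with its far (+y) face at y = -4 mm; on top a lip to y = +5 mm, underside z = +6, top z = +11 mm; below a ledge, top z = -6 mm, to y = +19 mm. The bar has 2 mm of play above and below

How it is judged:
By the outcome, as a careful person would: the job done as asked, in the order asked, and still so for the second after the job is handed in, with the robot touching nothing.
It also fails if it takes over 72 s, if anything falls off the work surface, if the arm or the gripper's body presses on something with over 40 N, if the wrist force passes 120 N, or if a joint passes its speed limit or range.

ROBOT

A 6-joint arm with a two-finger parallel gripper is mounted at the origin on the work surface. World frame = base frame: x ahead of the robot, y to its left, z up, the work surface at z = 0. Lengths are in mm, angles in rad, forces in N, time in s.
With the tool pointing down it reaches from about 400 to 925 mm from the base axis. Payload 12.5 kg.
Tool frame: the origin (TCP) lies on the front face of the gripper's body, between the roots of the fingers; the fingertips stand 78 mm ahead of it and the grasp point (between the pads) lies 59 mm ahead of it (env.nose_length is the distance from the TCP to the fingertips, in mm); z points along the fingers, y is the line along which they close (so a half turn about z gives the same grasp; the last joint's range is limited). The gripper opens to 95 mm and grips with 3 to 60 N. Pads are 20 mm wide; open, the fingers measure 119 mm over their backs; the gripper's body (75 mm by 180 mm) begins 59 mm behind the grasp point.
Start: joints at [-1.339, 0.491, 1.559, -0, 1.092, -0.106], TCP at [207.154, -589.682, 292.261] pointing down, gripper open.
Joint ranges: [-3.1, 3.1], [-0.84, 2.19], [0.05, 2.79], [-1.13, 4.28], [0.06, 2.93], [-2.69, 2.69]. Speed limits (rad/s): [2.22, 2.22, 2.79, 3.14, 3.14, 3.14].

INTERFACE

Orientations are given as [roll, pitch, yaw] about the fixed x, y, z axes, in that order (R = Rz(yaw) Ry(pitch) Rx(roll)).
In Python, from cell import env gives the robot as it stands.
- The arm moves only by the tool jog_arm, never from a script. Its argument "motion" is a list of rows, each a list of 7 numbers: the turn, a rotation vector about the tool's x, y, z in degrees, then the shift along the tool's x, y, z in mm, then the finger opening in mm, from 0 to 95.1. In form: [[wx, wy, wz, x, y, z, hand], ...]. A call has 1 to 10 rows; each row shifts and turns the commanded pose from where the row before left it, along the tool's axes as they then stand; what a row does not reach is not made up. A row lasts 1/8 s, in which the tool goes at most 62.5 mm and 10.7 degrees, less where a joint would pass 70% of its speed; a pose out of reach is approached as far as the arm can. A call is refused whole if a number of a shift passes 62.5 or a number of a turn 10.7, either way. A call with a gripper value outside its range is refused whole. The fingers move at their own pace and stop on an object; the grip force is fixed at half the most. Time passes only in rows, so rows that do not move let the fingers close. It gives the time, the measured TCP pose, the force, the opening and the grip force at its end, in the units of the state.
- env.state(): the state, without advancing time (a new reading comes with each control period).
- env.read_camera(name): name is "scene" or "top" or "wrist"; returns a dict with "color" (400x640x3 uint8, red, green, blue), "z_map" (400x640 float32, mm along the optical axis (not along the pixel's ray), 0 where there is no reading), "camera_matrix" (3x3 intrinsics, pixels), "world_to_cam" (4x4, takes a point from world to camera coordinates). Camera axes: x right, y up, looking along -z (the intrinsics and any distortion apply to the point x, -y, -z); pixel columns grow to the right and rows downward; lengths in mm; the calibration is good to about 2 mm. A picture is of the moment at which its call begins.
- env.job_done(): hands the job in; it is judged then, once.
Trained networks look in the newest picture that a camera, given by its name, has taken for a name from the list of things; names that differ only in an ending like _2 or _b are one class to them, and where a whole thing is asked for, a point or a joint stands for the part that bears it (a point fixed in the world has none). Each returns a list of dicts, best first, with "score" (0 to 1); they miss things now and then, are a little off and sometimes report something else, mostly with a low value. They report only what shows in the picture. A call takes as long as a camera call.
- env.recognise(camera, thing): "location" ([column, row] in pixels, amid what is visible of it).
The state is a dict: "t": time; "joints": joint angles; "qvel": joint speeds; "tau": joint torques, N m; "eef_pos": TCP position; "tcp_rot": TCP orientation; "ft_force": force on the tool from outside, world axes, zero at the start; "moment": the same for the moment, N m; "opening": opening from 0.0 (shut) to 1.0 (fully open); "grip_force": force on a finger pad.
Only numpy, scipy, OpenCV 4.12 (cv2) and the standard library are available. Lean on these libraries where they do the work, as an engineer would, in place of code of your own. Each camera call takes 0.05 s, during which the arm holds its last target. There are 200 camera calls.

## Working session

There is one attempt and no reset: what is moved stays moved. The work goes in short steps, Python scripts to look and compute and a tool call to move; the robot and the scene stay as the last step left them, time stands still between calls to the robot, and variables do not carry over. Pictures are saved under pics/ and viewed, at most 10 in all, crops included, and the job is handed in when it is done.

Besides the shell and the picture viewer there is one more tool, called by a JSON object that holds its "name" and its "arguments", one argument or row to a line. jog_arm: Moves the arm, as the interface text tells. Its arguments: {"type":"object","properties":{"motion":{"type":"array"}},"required":["motion"]}

```bash
mkdir -p pics; cat > h.py <<'E'
import numpy as np, cv2
from cell import env
def px2w(c,u,v,z=None,d=None):
    K=np.array(c["camera_matrix"]);T=np.array(c["world_to_cam"]);Ti=np.linalg.inv(T)
    r=np.array([(u-K[0,2])/K[0,0],-(v-K[1,2])/K[1,1],-1.])
    o=Ti[:3,3];w=Ti[:3,:3]@r
    s=(z-o[2])/w[2] if z is not None else d
    return o+s*w
def dep(c,u,v,k=2):
    p=c["z_map"][int(v)-k:int(v)+k+1,int(u)-k:int(u)+k+1];p=p[p>0]
    return np.median(p) if p.size else None
def w2px(c,p):
    T=np.array(c["world_to_cam"]);K=np.array(c["camera_matrix"])
    q=T[:3,:3]@np.array(p)+T[:3,3]
    return K[0,0]*q[0]/-q[2]+K[0,2],K[1,1]*-q[1]/-q[2]+K[1,2]
def save(c,n,box=None,s=1):
    im=c["color"][:,:,::-1]
    if box: im=im[box[1]:box[3],box[0]:box[2]]
    cv2.imwrite("pics/"+n,cv2.resize(im,None,fx=s,fy=s,interpolation=cv2.INTER_CUBIC))
E
python3 - <<'E'
from h import *
np.set_printoptions(precision=1,suppress=True)
ims=[]
for n in ["top","scene"]:
    c=env.read_camera(n); ims.append(c["color"]); 
    save(c,n+"1.png")
    print(n,np.linalg.inv(c["world_to_cam"])[:3,3],c["camera_matrix"][0,0])
    for t in ["mould","pin","lever_end","bar","seat","keeper_foot","bowl","cup","brush","weight"]:
        for r in env.recognise(n,t)[:2]:
            u,v=r["location"]; d=dep(c,u,v)
            print(t,round(r["score"],2),np.array([u,v]),px2w(c,u,v,d=d) if d else None)
print(env.state())
E
```

```text
top [ 450.5   26.7 1462.7] 487.3113929964431
mould 0.55 [327.8 209.6] [591.7  31.2 178.8]
pin 0.8 [325.7 205.2] [614.1  37.6  89.4]
lever_end 0.81 [326.1 210.1] [590.3  35.7 179.1]
seat 0.91 [298.7 206.1] [609.5 113.5 100.5]
keeper_foot 0.81 [297.9 201.7] [622.1 116.1  99.2]
keeper_foot 0.45 [325.9 212.3] [584.6  36.2 178.3]
bowl 0.78 [235.7 214.2] [593.6 307.8  12.3]
cup 0.62 [343.4 145.5] [807.6 -14.    9.3]
cup 0.36 [286.7 155.8] [767.5 155.9  39.3]
brush 0.73 [407.  195.1] [ 654.8 -203.7   21.1]
weight 0.61 [287.3 153.6] [774.1 154.2  39.9]
weight 0.2 [343.3 146.1] [805.8 -13.7   8.8]
scene [1500.2  123.2  826.9] 416.39280602846173
mould 0.79 [323.2 220.9] [583.6  42.   15.5]
pin 0.6 [320.8 223.6] [684.6  44.8  94.7]
lever_end 0.77 [320.  184.5] [595.6  31.9 156.3]
seat 0.69 [348.7 216.5] [653.  116.2 100.2]
keeper_foot 0.68 [348.2 220.1] [666.7 115.7  99.2]
bowl 0.95 [410.5 223.2] [557.4 297.6  12.2]
bowl 0.51 [326.2 183.2] [379.6  30.8   3.5]
cup 0.65 [299.3 260.1] [765.3  -1.3  34.8]
cup 0.4 [238.5 231.7] [ 662.2 -191.7   17.1]
brush 0.67 [240.9 232.8] [ 665.3 -184.    16.7]
weight 0.88 [364.2 272.4] [790.3 166.1  39.4]
weight 0.7 [333.6 184.5] [597.9  68.9 161.5]
{'t': 1.1, 'joints': array([-1.3,  0.5,  1.6, -0. ,  1.1, -0.1]), 'qvel': array([-0.,  0., -0., -0.,  0., -0.]), 'tau': array([ -0. , -61.2, -25.8,   0.1,   0. ,  -0. ]), 'eef_pos': array([ 207.2, -589.7,  292.2]), 'tcp_rot': array([3.1, 0. , 0.3]), 'ft_force': array([ 1.2, -0.4,  0.1]), 'moment': array([ 0.,  0., -0.]), 'grip_force': 0.0, 'opening': 0.997473242765486}
```

```bash
python3 - <<'E'
import cv2
a=cv2.imread("pics/top1.png")[100:300,200:450];b=cv2.imread("pics/scene1.png")[140:300,220:430]
a=cv2.resize(a,(500,400),interpolation=3);b=cv2.resize(b,(788,600),interpolation=3)
cv2.imwrite("pics/a.png",a);cv2.imwrite("pics/b.png",b)
E
```

```text
(no output)
```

View pics/a.png

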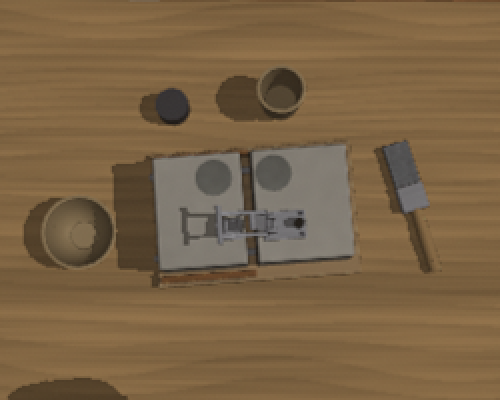

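View pics/b.png

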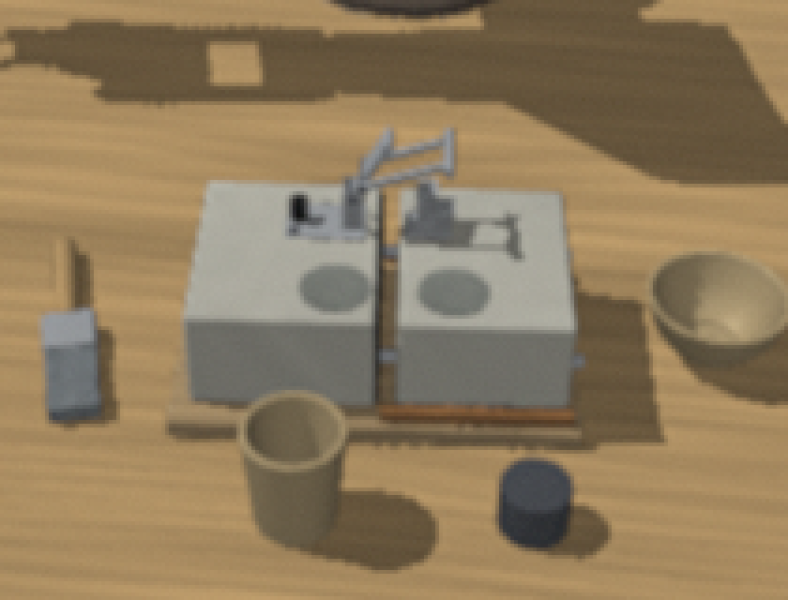

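```bash
cat >> h.py <<'E'
from scipy.spatial.transform import Rotation as R
def tool(s=None):
    s=s or env.state(); return np.array(s["eef_pos"]),R.from_euler("xyz",s["tcp_rot"])
def togo(p):  # shift in tool axes from the measured pose
    q,r=tool(); return r.inv().apply(np.array(p)-q)
E
python3 - <<'E'
from h import *
np.set_printoptions(precision=2,suppress=True)
env.read_camera("top")
for n in ["top","scene"]:
    c=env.read_camera(n)
    P={}
    for t,z in [("pin",132),("seat",126),("keeper_foot",100)]:
        r=env.recognise(n,t)[0]; P[t]=px2w(c,*r["location"],z=z); print(n,t,r["score"],P[t])
    d=P["seat"]-P["pin"]; print(np.hypot(*d[:2]), np.degrees(np.arctan2(-d[0],d[1])))
    if n=="top":
        # plaster top mask at height 95..105 -> edges
        zm=c["z_map"];v,u=np.nonzero(zm>0);K=c["camera_matrix"];d=zm[v,u]
        pc=np.c_[(u-K[0,2])/K[0,0]*d,-(v-K[1,2])/K[1,1]*d,-d,np.ones_like(d)]@np.linalg.inv(c["world_to_cam"]).T
        m=(abs(pc[:,2]-100)<6)&(abs(pc[:,0]-630)<150)&(abs(pc[:,1]-40)<220)
        print(m.sum(),cv2.minAreaRect(pc[m,:2].astype(np.float32)))
        hi=pc[(pc[:,2]>112)&(abs(pc[:,0]-630)<150)&(abs(pc[:,1]-40)<150)]; print(hi[:,:3])
print(env.state()["tcp_rot"],tool()[1].as_matrix())
E
```

```text
top pin 0.74 [609.64  28.75 132.  ]
top seat 0.63 [613.2 112.3 126. ]
top keeper_foot 0.84 [623.71 118.89 100.  ]
83.6251402552843 -2.4412357592551506
4537 ((618.970458984375, 36.13737487792969), (160.63768005371094, 275.7440490722656), 4.952136993408203)
[[671.42   0.73 113.28]
 [609.45  84.17 174.11]
 [609.5   81.51 173.95]
 [609.83  78.95 171.47]
 [607.08  84.25 171.53]
 [606.95  81.52 172.82]
 [607.05  78.88 172.2 ]
 [603.9   84.03 175.64]
 [604.05  81.41 174.58]
 [605.13  79.1  165.72]
 [607.44  25.47 150.6 ]
 [607.82  22.75 147.68]
 [607.43  20.05 151.1 ]
 [612.47 -24.74 112.44]
 [601.56  84.11 172.8 ]
 [601.81  81.53 170.85]
 [601.7   78.81 171.99]
 [601.67  76.12 172.5 ]
 [602.31  73.65 167.2 ]
 [602.34  70.97 167.22]
 [602.41  68.3  166.78]
 [602.12  65.54 169.5 ]
 [602.5   62.96 166.42]
 [602.39  60.25 167.57]
 [602.97  57.68 162.87]
 [603.36  55.06 159.75]
 [603.05  52.31 162.65]
 [603.33  49.67 160.45]
 [603.3   46.97 160.91]
 [603.4   44.29 160.28]
 [603.66  41.62 158.25]
 [603.39  38.9  160.77]
 [603.88  36.24 156.86]
 [604.5   33.57 151.8 ]
 [603.93  30.85 156.86]
 [60
[... 6667 characters left out ...]

 [571.08  41.26 159.77]
 [571.13  38.58 159.44]
 [571.3   35.91 157.88]
 [571.58  33.24 155.12]
 [571.9   30.56 152.05]
 [571.85  27.86 152.79]
 [572.11  19.76 150.92]
 [572.29  17.05 149.2 ]
 [567.1   81.07 169.62]
 [566.64  78.19 175.1 ]
 [566.81  75.6  173.45]
 [564.11  80.88 173.33]
 [564.16  78.23 173.09]
 [564.08  75.53 174.26]
 [562.03  81.12 166.55]
 [561.29  78.1  175.4 ]
 [561.67  75.6  171.38]
 [559.45  81.13 165.43]
 [559.13  78.29 169.6 ]]
scene pin 0.63 [726.43  43.79 132.  ]
scene seat 0.97 [686.17 111.21 126.  ]
scene keeper_foot 0.79 [667.54 115.7  100.  ]
78.51946256832069 30.83959854441946
[ 3.14 -0.    0.34] [[ 0.94  0.33  0.  ]
 [ 0.33 -0.94 -0.  ]
 [ 0.    0.   -1.  ]]
```

{"name": "jog_arm", "arguments": {
  "motion": [
    [0, 0, -9.4, 0, 0, 0, 80],
    [0, 0, -9.4, 0, 0, 0, 80],
    [0, 0, -9.4, 0, 0, 0, 80],
    [0, 0, -9.4, 0, 0, 0, 80],
    [0, 0, -9.4, 0, 0, 0, 80],
    [0, 0, -9.4, 0, 0, 0, 80],
    [0, 0, -9.4, 0, 0, 0, 80],
    [0, 0, -9.4, 0, 0, 0, 80],
    [0, 0, 0, 45, 31, -2, 80],
    [0, 0, 0, 45, 31, -2, 80]
  ]
}}

```text
t: 2.8
eef_pos: [262.1, -494.0, 296.0]
tcp_rot: [3.142, -0.0, 1.649]
ft_force: [0.9, -0.5, 0.5]
opening: 0.84
grip_force: 0.0
```

{"name": "jog_arm", "arguments": {
  "motion": [
    [0, 0, 0, 45, 31, -2, 80],
    [0, 0, 0, 45, 31, -2, 80],
    [0, 0, 0, 45, 31, -2, 80],
    [0, 0, 0, 45, 31, -2, 80],
    [0, 0, 0, 45, 31, -2, 80],
    [0, 0, 0, 45, 31, -2, 80],
    [0, 0, 0, 45, 31, -2, 80],
    [0, 0, 0, 45, 31, -2, 80],
    [0, 0, 0, 45, 31, -2, 80],
    [0, 0, 0, 45, 31, -2, 80]
  ]
}}

```text
t: 4.05
eef_pos: [535.8, -20.1, 316.5]
tcp_rot: [3.141, 0.0, 1.65]
ft_force: [-0.4, -0.5, -0.6]
opening: 0.843
grip_force: 0.0
```

```bash
python3 - <<'E'
from h import *
np.set_printoptions(precision=2,suppress=True)
s=env.state();print(s["eef_pos"],np.degrees(s["tcp_rot"]),s["joints"],togo([584.5,80.5,300]))
c=env.read_camera("wrist");save(c,"w1.png");print(np.linalg.inv(c["world_to_cam"]))
for t in ["pin","lever_end","bar","seat","keeper_foot"]:
  for r in env.recognise("wrist",t)[:1]:
    u,v=r["location"];d=dep(c,u,v);print(t,r["score"],u,v,px2w(c,u,v,d=d) if d else None)
E
```

```text
[535.84 -20.1  316.5 ] [179.97   0.02  94.56] [-0.16  0.34  1.74 -0.    1.06 -0.24] [96.41 56.5  16.5 ]
[[  1.    -0.08  -0.02 529.6 ]
 [  0.08   0.96   0.28  60.68]
 [ -0.    -0.28   0.96 409.68]
 [  0.     0.     0.     1.  ]]
pin 0.89 402.5 129.0 [618.26  39.93  43.85]
lever_end 0.82 416.8 114.5 [614.64  55.82 100.5 ]
bar 0.69 399.0 78.5 [591.55  81.29 120.4 ]
seat 0.6 424.4 51.4 [613.15 104.55  99.89]
keeper_foot 0.72 426.5 52.7 [614.94 103.71 100.  ]
```

View pics/w1.png

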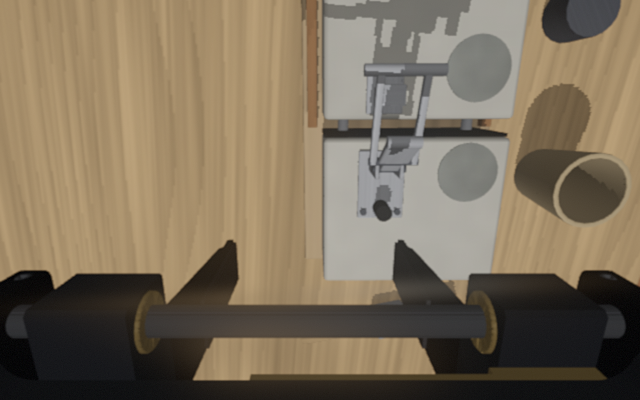

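{"name": "jog_arm", "arguments": {
  "motion": [
    [0, 0, 0, 10, 28, 0, 75],
    [0, 0, 0, 10, 28, 0, 75],
    [0, 0, 0, 0, 0, 0, 75]
  ]
}}

```text
t: 4.72
eef_pos: [589.9, 1.7, 315.8]
tcp_rot: [-3.141, 0.0, 1.649]
ft_force: [-1.5, -0.2, -0.4]
opening: 0.791
grip_force: 0.0
```

```bash
python3 - <<'E'
from h import *
np.set_printoptions(precision=2,suppress=True)
s=env.state();print(s["eef_pos"],np.degrees(s["tcp_rot"]))
c=env.read_camera("wrist");save(c,"w2.png",(180,0,500,240),2.5);np.savez("w2.npz",**c)
for t in ["pin","lever_end","bar","seat","keeper_foot"]:
  for r in env.recognise("wrist",t)[:1]:
    u,v=r["location"];d=dep(c,u,v);print(t,r["score"],u,v,px2w(c,u,v,d=d) if d else None)
zm=c["z_map"];v,u=np.nonzero(zm>0);K=c["camera_matrix"];d=zm[v,u]
pc=(np.c_[(u-K[0,2])/K[0,0]*d,-(v-K[1,2])/K[1,1]*d,-d,np.ones_like(d)]@np.linalg.inv(c["world_to_cam"]).T)[:,:3]
np.save("pc.npy",pc)
b=pc[(pc[:,2]>150)&(abs(pc[:,1]-81)<14)&(abs(pc[:,0]-585)<35)]
top=b[(b[:,1]>72)]
print(len(top)); 
for x in range(555,616,4):
    q=top[abs(top[:,0]-x)<2]
    if len(q): print(x,len(q),q.min(0)[1:],q.max(0)[1:],np.median(q,0)[1:])
k=pc[(abs(pc[:,0]-586)<6)&(pc[:,1]>45)&(pc[:,1]<100)&(pc[:,2]<150)]
for y in range(46,100,2):
    q=k[abs(k[:,1]-y)<1]
    if len(q): print(y,len(q),np.percentile(q[:,2],[10,50,90]))
m=(abs(pc[:,2]-100)<3)&(abs(pc[:,0]-630)<110)&(abs(pc[:,1]-40)<200)
print(cv2.minAreaRect(pc[m,:2].astype(np.float32)))
E
```

```text
[589.95   1.73 315.84] [-179.99    0.     94.5 ]
pin 0.88 343.6 134.6 [609.54  56.55 101.14]
lever_end 0.69 298.0 140.5 [573.98  55.18 160.6 ]
bar 0.68 317.6 102.9 [585.27  80.89 171.14]
seat 0.72 522.4 31.7 [771.18 158.51  40.96]
keeper_foot 0.75 363.5 63.8 [619.96 113.33  99.73]
1241
559 47 [ 77.54 168.79] [ 84.99 173.34] [ 81.35 171.16]
563 80 [ 77.7  168.37] [ 85.32 172.87] [ 81.57 171.29]
567 98 [ 72.64 166.86] [ 85.63 173.03] [ 81.26 171.13]
571 145 [ 72.03 162.85] [ 85.92 173.12] [ 79.09 170.13]
575 81 [ 72.24 165.63] [ 86.28 173.07] [ 82.53 171.16]
579 76 [ 79.59 168.56] [ 86.57 173.41] [ 83.26 171.37]
583 76 [ 79.88 168.44] [ 86.88 173.35] [ 83.15 171.14]
587 81 [ 80.22 166.84] [ 87.87 173.04] [ 84.06 171.29]
591 81 [ 80.53 166.41] [ 88.14 173.33] [ 84.27 171.03]
595 83 [ 80.82 166.91] [ 88.44 173.17] [ 84.61 171.09]
599 161 [ 72.27 163.22] [ 88.76 173.39] [ 81.22 169.77]
603 118 [ 72.07 165.84] [ 89.03 173.66] [ 83.47 170.48]
607 84 [ 81.77 168.  ] [ 89.39 173.36] [ 85.63 171.37]
611 30 [ 82.07 168.33] [ 89.48 172.77] [ 85.22 171.24]
50 20 [95.74 97.24 98.94]
52 29 [ 98.38  99.1  100.08]
54 30 [ 99.57 101.43 102.87]
56 32 [101.7  102.78 103.47]
58 23 [101.6  102.78 103.66]
60 3 [102.4  102.56 103.51]
62 38 [136.7  137.7  138.47]
64 45 [136.78 137.81 138.78]
66 45 [136.92 137.9  138.73]
68 47 [136.89 137.69 138.88]
70 44 [137.21 137.68 138.3 ]
72 45 [136.86 137.81 138.5 ]
74 47 [137.21 138.04 138.61]
76 54 [120.34 136.79 138.19]
78 41 [119.81 120.68 121.54]
80 8 [120.08 120.93 121.48]
88 10 [119.85 120.34 121.  ]
90 29 [119.53 120.8  121.64]
92 38 [ 98.81  99.86 100.49]
94 39 [ 99.16  99.76 100.77]
96 34 [ 99.02  99.83 100.37]
98 39 [ 98.62  99.64 100.99]
((619.091552734375, 30.931312561035156), (159.6264190673828, 257.84173583984375), 4.911627769470215)
```

View pics/w2.png

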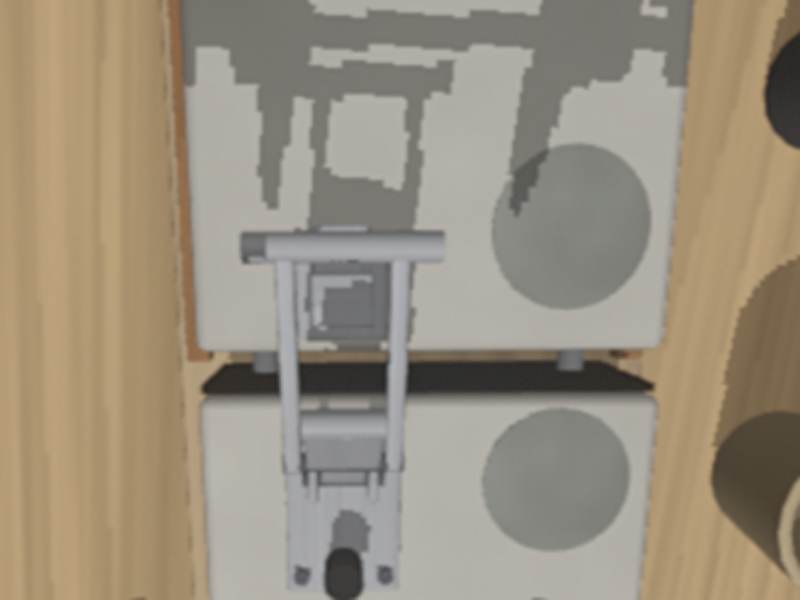

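{"name": "jog_arm", "arguments": {
  "motion": [
    [0, 0, 0, 20, 0.4, 5, 68],
    [0, 0, 0, 20, 0.4, 10, 68],
    [0, 0, 0, 21, 0.4, 10, 68],
    [0, 0, 0, 21, 0.3, 10, 68],
    [0, 0, 0, 0, 0, 20, 68],
    [0, 0, 0, 0, 0, 20, 68],
    [0, 0, 0, 0, 0, 9, 68],
    [0, 0, 0, 0, 0, 0, 68],
    [0, 0, 0, 0, 0, 0, 60],
    [0, 0, 0, 0, 0, 0, 60]
  ]
}}

```text
t: 6.28
eef_pos: [584.5, 84.4, 232.8]
tcp_rot: [3.141, 0.0, 1.65]
ft_force: [0.7, -0.2, -0.4]
opening: 0.635
grip_force: 0.0
```

```bash
python3 - <<'E'
from h import *
np.set_printoptions(precision=2,suppress=True)
s=env.state();print(s["eef_pos"],np.degrees(s["tcp_rot"]),s["ft_force"],togo([585,83.5,232]))
c=env.read_camera("wrist");save(c,"w3.png",(160,100,480,340),2.5);
T=tool()
for p in [(0,0,59),(0,30,63),(0,-30,63)]: print(w2px(c,T[0]+T[1].apply(p)))
E
```

```text
[584.49  84.41 232.84] [179.94   0.01  94.55] [ 0.7  -0.24 -0.42] [-0.95  0.44  0.84]
(np.float64(314.8881259899627), np.float64(280.2943745902203))
(np.float64(377.5387508853821), np.float64(276.29571584448496))
(np.float64(252.28928112024255), np.float64(276.28202527040605))
```

View pics/w3.png

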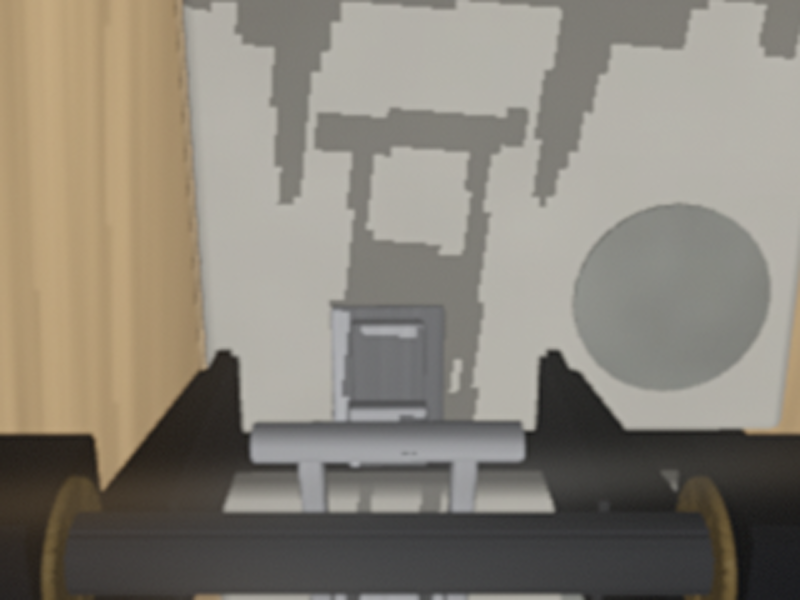

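{"name": "jog_arm", "arguments": {
  "motion": [
    [0, 0, 0, 0, -0.5, 0, 56],
    [0, 0, 0, 0, 0, 0, 54],
    [0, 0, 0, 0, 0, 0, 52],
    [0, 0, 0, 0, 0, 0, 48],
    [0, 0, 0, 0, 0, 0, 48]
  ]
}}

```text
t: 6.95
eef_pos: [584.0, 84.4, 232.3]
tcp_rot: [3.141, 0.0, 1.65]
ft_force: [1.6, 0.2, -0.3]
opening: 0.537
grip_force: 30.0
```

{"name": "jog_arm", "arguments": {
  "motion": [
    [0, 0, 0, 0, 0, 3, 48],
    [0, 0, 0, 0, 0, 4, 48],
    [0, 0, 0, 0, 0, 4, 48],
    [0, 0, 0, 0.5, 0, 4, 48],
    [0, 0, 0, 0.5, 0, 4, 48],
    [0, 0, 0, 0.5, 0, 4, 48],
    [0, 0, 0, 0.5, 0, 4, 48],
    [0, 0, 0, 0, 0, 4, 48],
    [0, 0, 0, 0, 0, 3, 48],
    [0, 0, 0, 0, 0, 0, 48]
  ]
}}

```text
t: 8.2
eef_pos: [583.7, 86.4, 198.0]
tcp_rot: [-3.142, 0.0, 1.65]
ft_force: [2.6, 1.0, 1.6]
opening: 0.535
grip_force: 30.0
```

{"name": "jog_arm", "arguments": {
  "motion": [
    [0, 0, 0, 0, 0, 3, 48],
    [0, 0, 0, 0, 0, 3, 48],
    [0, 0, 0, 0, 0, 2, 48],
    [0, 0, 0, 0, 0, 0, 48]
  ]
}}

```text
t: 8.7
eef_pos: [583.7, 86.3, 190.1]
tcp_rot: [3.142, 0.0, 1.65]
ft_force: [4.2, -0.7, 1.0]
opening: 0.535
grip_force: 30.0
```

```bash
python3 - <<'E'
from h import *
np.set_printoptions(precision=2,suppress=True)
s=env.state();print(s["eef_pos"],s["ft_force"])
c=env.read_camera("wrist");save(c,"w4.png",(200,160,440,340),3.3)
zm=c["z_map"];v,u=np.nonzero(zm>0);K=c["camera_matrix"];d=zm[v,u]
pc=(np.c_[(u-K[0,2])/K[0,0]*d,-(v-K[1,2])/K[1,1]*d,-d,np.ones_like(d)]@np.linalg.inv(c["world_to_cam"]).T)[:,:3]
for x0 in (586,565,606):
  k=pc[(abs(pc[:,0]-x0)<5)&(pc[:,1]>55)&(pc[:,1]<100)]
  for y in range(56,100,2):
    q=k[abs(k[:,1]-y)<1]
    if len(q): print(x0,y,len(q),np.percentile(q[:,2],[10,50,90]))
E
```

```text
[583.72  86.3  190.07] [ 4.16 -0.72  1.04]
586 68 23 [119.75 120.26 121.24]
586 70 65 [120.09 120.8  121.51]
586 72 70 [119.86 120.51 121.3 ]
586 74 69 [119.99 120.69 121.66]
586 76 108 [119.97 121.21 135.09]
586 78 61 [120.13 120.83 121.84]
586 80 2 [121.5  121.76 122.02]
586 82 1 [128.71 128.71 128.71]
586 84 78 [102.26 129.31 130.64]
586 86 141 [102.32 129.89 131.08]
586 88 259 [100.23 120.88 130.57]
586 90 299 [ 99.72 120.64 129.01]
586 92 70 [ 98.85  99.59 100.67]
586 94 61 [ 98.81  99.62 100.16]
586 96 57 [ 98.96  99.66 100.14]
586 98 60 [ 98.98  99.82 100.68]
565 56 40 [ 99.33  99.85 137.1 ]
565 58 39 [ 99.28  99.73 137.32]
565 60 28 [ 99.15  99.82 100.63]
565 62 28 [ 98.96  99.79 100.75]
565 64 23 [ 99.48  99.98 100.49]
565 72 1 [131.97 131.97 131.97]
565 74 13 [132.57 133.05 133.38]
565 76 70 [ 99.17 100.2  132.83]
565 78 78 [ 99.34 100.07 132.1 ]
565 80 88 [ 99.17 100.06 131.26]
565 82 121 [ 99.33 101.4  130.81]
565 84 131 [ 99.49 129.87 131.18]
565 86 159 [ 99.38 129.62 131.09]
565 88 192 [ 99.69 127.68 129.83]
565 90 68 [ 99.01  99.77 100.7 ]
565 92 61 [ 98.78  99.72 100.31]
565 94 65 [ 99.12  99.74 100.58]
565 96 64 [ 99.16  99.78 100.36]
565 98 62 [ 99.01  99.91 100.6 ]
606 56 40 [ 99.41 139.28 140.21]
606 58 46 [ 99.48 138.39 139.2 ]
606 60 45 [ 99.66 137.24 138.66]
606 62 23 [ 99.11 100.04 138.33]
606 64 21 [ 98.63  99.88 100.63]
606 66 20 [ 99.04  99.89 100.57]
606 68 21 [ 98.89  99.54 100.18]
606 70 1 [100.38 100.38 100.38]
606 76 9 [132.02 132.49 133.31]
606 78 22 [ 99.01 131.92 133.6 ]
606 80 85 [ 99.14 100.56 167.02]
606 82 119 [ 99.28 100.63 167.67]
606 84 114 [ 99.03 100.64 168.18]
606 86 149 [ 99.32 129.78 146.72]
606 88 228 [ 99.43 130.76 182.69]
606 90 274 [ 99.65 130.27 185.95]
606 92 285 [ 99.5  129.18 189.57]
606 94 225 [ 99.53 147.47 193.26]
606 96 240 [ 99.69 151.97 195.32]
606 98 265 [ 99.76 154.78 198.76]
```

View pics/w4.png

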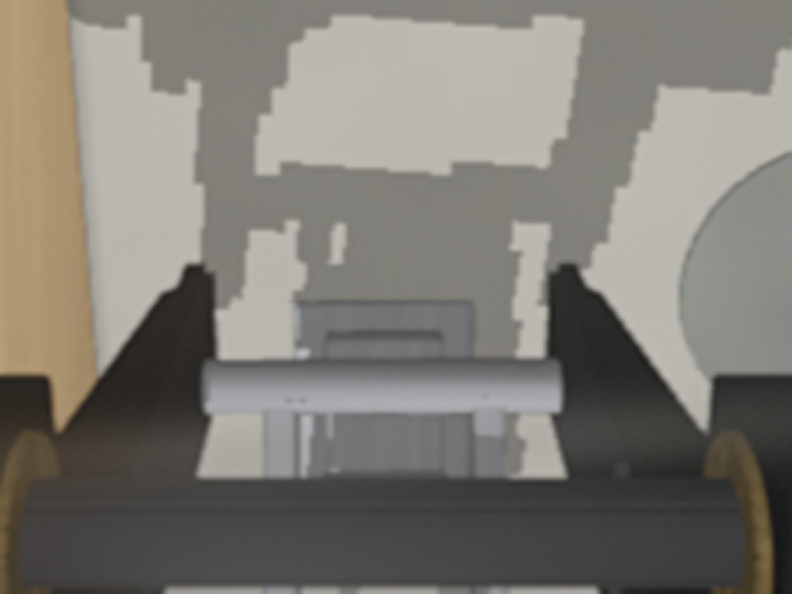

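{"name": "jog_arm", "arguments": {
  "motion": [
    [0, 0, 0, -1.5, 0, 0, 48],
    [0, 0, 0, -1.5, 0, 0, 48],
    [0, 0, 0, -1.5, 0, 0, 48],
    [0, 0, 0, -1.5, 0, 0, 48],
    [0, 0, 0, -1.5, 0, 0, 48],
    [0, 0, 0, -1.5, 0, 0, 48],
    [0, 0, 0, -1, 0, 0, 48],
    [0, 0, 0, 0, 0, 0, 48]
  ]
}}

```text
t: 9.75
eef_pos: [584.4, 76.6, 190.2]
tcp_rot: [3.141, -0.0, 1.65]
ft_force: [3.7, 2.8, 0.6]
opening: 0.538
grip_force: 30.0
```

{"name": "jog_arm", "arguments": {
  "motion": [
    [0, 0, 0, -0.7, 0, 0, 48],
    [0, 0, 0, -0.7, 0, 0, 48],
    [0, 0, 0, -0.6, 0, 0, 48],
    [0, 0, 0, 0, 0, 0, 48]
  ]
}}

```text
t: 10.25
eef_pos: [584.6, 74.5, 190.3]
tcp_rot: [3.141, -0.0, 1.65]
ft_force: [4.6, 2.9, 1.5]
opening: 0.541
grip_force: 30.0
```

{"name": "jog_arm", "arguments": {
  "motion": [
    [0, 0, 0, -0.4, 0, 0, 48],
    [0, 0, 0, -0.4, 0, 0, 48],
    [0, 0, 0, 0, 0, 0, 48]
  ]
}}

```text
t: 10.62
eef_pos: [584.7, 73.6, 190.3]
tcp_rot: [3.141, 0.0, 1.65]
ft_force: [4.1, 3.0, 1.2]
opening: 0.54
grip_force: 30.0
```

{"name": "jog_arm", "arguments": {
  "motion": [
    [0, 0, 0, -0.4, 0, 0, 48],
    [0, 0, 0, 0, 0, 0, 48]
  ]
}}

```text
t: 10.88
eef_pos: [584.8, 73.2, 190.3]
tcp_rot: [3.141, 0.0, 1.65]
ft_force: [3.8, 2.8, 1.5]
opening: 0.537
grip_force: 30.0
```

{"name": "jog_arm", "arguments": {
  "motion": [
    [0, 0, 0, -0.4, 0, 0, 48],
    [0, 0, 0, 0, 0, 0, 48]
  ]
}}

```text
t: 11.12
eef_pos: [584.8, 72.8, 190.2]
tcp_rot: [3.141, 0.0, 1.65]
ft_force: [4.8, 2.4, 1.2]
opening: 0.54
grip_force: 30.0
```

{"name": "jog_arm", "arguments": {
  "motion": [
    [0, 0, 0, -0.3, 0, 0, 48],
    [0, 0, 0, 0, 0, 0, 48]
  ]
}}

```text
t: 11.38
eef_pos: [584.8, 72.5, 190.3]
tcp_rot: [3.141, 0.0, 1.65]
ft_force: [4.5, 1.9, 1.7]
opening: 0.54
grip_force: 30.0
```

{"name": "jog_arm", "arguments": {
  "motion": [
    [0, 0, 0, -0.3, 0, 0, 48],
    [0, 0, 0, 0, 0, 0, 48]
  ]
}}

```text
t: 11.62
eef_pos: [584.8, 72.2, 190.2]
tcp_rot: [3.141, 0.0, 1.65]
ft_force: [4.4, 2.9, 0.9]
opening: 0.538
grip_force: 30.0
```

{"name": "jog_arm", "arguments": {
  "motion": [
    [0, 0, 0, -0.3, 0, 0, 48],
    [0, 0, 0, 0, 0, 0, 48]
  ]
}}

```text
t: 11.88
eef_pos: [584.9, 71.9, 190.2]
tcp_rot: [3.141, 0.0, 1.65]
ft_force: [5.7, 1.9, 2.1]
opening: 0.534
grip_force: 30.0
```

{"name": "jog_arm", "arguments": {
  "motion": [
    [0, 0, 0, -0.3, 0, 0, 48],
    [0, 0, 0, 0, 0, 0, 48]
  ]
}}

```text
t: 12.12
eef_pos: [584.9, 71.6, 190.2]
tcp_rot: [3.141, 0.0, 1.65]
ft_force: [4.8, 1.8, 0.7]
opening: 0.537
grip_force: 30.0
```

{"name": "jog_arm", "arguments": {
  "motion": [
    [0, 0, 0, -0.3, 0, 0, 48],
    [0, 0, 0, 0, 0, 0, 48]
  ]
}}

```text
t: 12.38
eef_pos: [584.9, 71.3, 190.2]
tcp_rot: [3.141, 0.0, 1.65]
ft_force: [4.3, 2.9, 0.6]
opening: 0.538
grip_force: 30.0
```

{"name": "jog_arm", "arguments": {
  "motion": [
    [0, 0, 0, -0.3, 0, 0, 48],
    [0, 0, 0, 0, 0, 0, 48]
  ]
}}

```text
t: 12.62
eef_pos: [584.9, 71.1, 190.2]
tcp_rot: [3.141, -0.0, 1.65]
ft_force: [4.0, 3.8, 1.0]
opening: 0.538
grip_force: 30.0
```

{"name": "jog_arm", "arguments": {
  "motion": [
    [0, 0, 0, -0.3, 0, 0, 48],
    [0, 0, 0, 0, 0, 0, 48]
  ]
}}

```text
t: 12.88
eef_pos: [584.9, 71.0, 190.2]
tcp_rot: [3.141, -0.0, 1.65]
ft_force: [4.8, 4.5, 1.1]
opening: 0.54
grip_force: 30.0
```

{"name": "jog_arm", "arguments": {
  "motion": [
    [0, 0, 0, -0.3, 0, 0, 48],
    [0, 0, 0, 0, 0, 0, 48]
  ]
}}

```text
t: 13.12
eef_pos: [584.9, 70.9, 190.2]
tcp_rot: [3.141, -0.001, 1.65]
ft_force: [3.5, 6.6, 1.6]
opening: 0.535
grip_force: 30.0
```

{"name": "jog_arm", "arguments": {
  "motion": [
    [0, 0, 0, -0.2, 0, 0, 48],
    [0, 0, 0, 0, 0, 0, 48],
    [0, 0, 0, 0, 0, 0, 48]
  ]
}}

```text
t: 13.5
eef_pos: [585.0, 70.9, 190.2]
tcp_rot: [3.141, -0.001, 1.65]
ft_force: [5.0, 8.5, 0.9]
opening: 0.537
grip_force: 30.0
```

{"name": "jog_arm", "arguments": {
  "motion": [
    [0, 0, 0, 0, 0, 0, 48],
    [0, 0, 0, 0, 0, 0, 48],
    [0, 0, 0, 0, 0, 0, 48],
    [0, 0, 0, 0, 0, 0, 48]
  ]
}}

```text
t: 14.0
eef_pos: [584.9, 70.9, 190.2]
tcp_rot: [3.141, -0.001, 1.65]
ft_force: [3.7, 8.1, 1.2]
opening: 0.537
grip_force: 30.0
```

{"name": "jog_arm", "arguments": {
  "motion": [
    [0, 0, 0, 0, 0, 0, 56],
    [0, 0, 0, 0, 0, 0, 68],
    [0, 0, 0, 0, 0, 0, 68],
    [0, 0, 0, 0, 0, -5, 68],
    [0, 0, 0, 0, 0, -20, 68],
    [0, 0, 0, 0, 0, -30, 68],
    [0, 0, 0, -20, 0, -30, 20],
    [0, 0, 0, -25, 0, -30, 0],
    [0, 0, 0, -25, 0, -10, 0],
    [0, 0, 0, 0, 0, 0, 0]
  ]
}}

```text
t: 15.25
eef_pos: [590.6, -0.8, 316.2]
tcp_rot: [3.14, 0.001, 1.648]
ft_force: [-0.1, -0.2, 0.6]
opening: 0.351
grip_force: 0.0
```

```bash
python3 - <<'E'
from h import *
np.set_printoptions(precision=2,suppress=True)
s=env.state();print(s["eef_pos"],s["ft_force"],s["opening"])
c=env.read_camera("wrist");save(c,"w5.png",(200,60,440,240),3.3)
zm=c["z_map"];v,u=np.nonzero(zm>0);K=c["camera_matrix"];d=zm[v,u]
pc=(np.c_[(u-K[0,2])/K[0,0]*d,-(v-K[1,2])/K[1,1]*d,-d,np.ones_like(d)]@np.linalg.inv(c["world_to_cam"]).T)[:,:3]
np.save("pc5.npy",pc)
for x0 in (587,603,609):
  k=pc[(abs(pc[:,0]-x0)<3)&(pc[:,1]>-70)&(pc[:,1]<100)&(pc[:,2]>112)]
  for y in range(-70,100,3):
    q=k[abs(k[:,1]-y)<1.5]
    if len(q)>3: print(x0,y,len(q),np.percentile(q[:,2],[10,50,90]))
E
```

```text
[590.58  -0.76 316.22] [-0.08 -0.21  0.58] 0.35117775292107556
587 -28 8 [122.48 122.97 123.76]
587 -4 16 [183.63 184.19 185.12]
587 -1 38 [184.88 185.36 186.05]
587 2 61 [179.36 184.34 185.5 ]
587 5 83 [169.05 174.   178.47]
587 8 66 [159.39 163.46 167.49]
587 11 62 [149.36 154.33 158.33]
587 14 57 [138.37 142.36 147.72]
587 17 24 [134.07 135.33 137.91]
587 20 74 [342.26 343.15 343.94]
587 23 107 [333.66 343.81 344.95]
587 26 829 [334.34 351.49 354.19]
587 29 421 [331.91 333.89 335.07]
587 32 175 [330.13 331.59 333.38]
587 62 24 [137.07 137.69 138.72]
587 65 34 [136.94 137.76 138.78]
587 68 35 [136.81 137.46 138.78]
587 71 35 [136.87 137.67 138.47]
587 74 38 [136.89 137.74 138.73]
587 77 32 [119.9  121.09 137.34]
587 80 32 [119.73 120.83 121.85]
587 83 34 [119.94 120.79 121.59]
587 86 30 [119.98 120.69 121.54]
587 89 34 [119.61 120.48 121.81]
603 -4 5 [183.16 183.46 183.71]
603 -1 13 [184.4  185.35 186.05]
603 2 19 [184.58 185.54 186.03]
603 5 33 [174.05 179.44 184.  ]
603 8 28 [149.83 166.15 171.23]
603 11 41 [149.54 151.42 158.6 ]
603 14 45 [135.62 149.32 150.89]
603 17 36 [134.72
[... 686 characters left out ...]
10 11 [294.68 300.48 305.78]
609 -7 107 [248.01 294.67 304.7 ]
609 -4 128 [252.1  295.29 309.02]
609 -1 130 [251.45 300.29 312.82]
609 2 130 [250.71 303.91 316.88]
609 5 152 [254.82 306.73 319.25]
609 8 179 [253.46 289.81 323.04]
609 11 337 [247.54 283.21 323.94]
609 14 892 [250.93 281.49 320.05]
609 17 100 [321.54 327.96 332.69]
609 20 70 [149.34 334.28 336.61]
609 23 542 [335.54 341.57 344.03]
609 26 452 [336.89 340.83 351.96]
609 29 893 [339.97 350.8  354.27]
609 32 383 [336.8  340.66 341.56]
609 35 492 [327.86 340.5  341.5 ]
609 38 1107 [324.64 333.67 340.14]
609 68 4 [127.57 128.63 129.45]
609 71 31 [128.82 130.33 131.26]
609 74 31 [129.96 130.71 131.38]
609 77 15 [128.02 129.27 130.13]
```

View pics/w5.png

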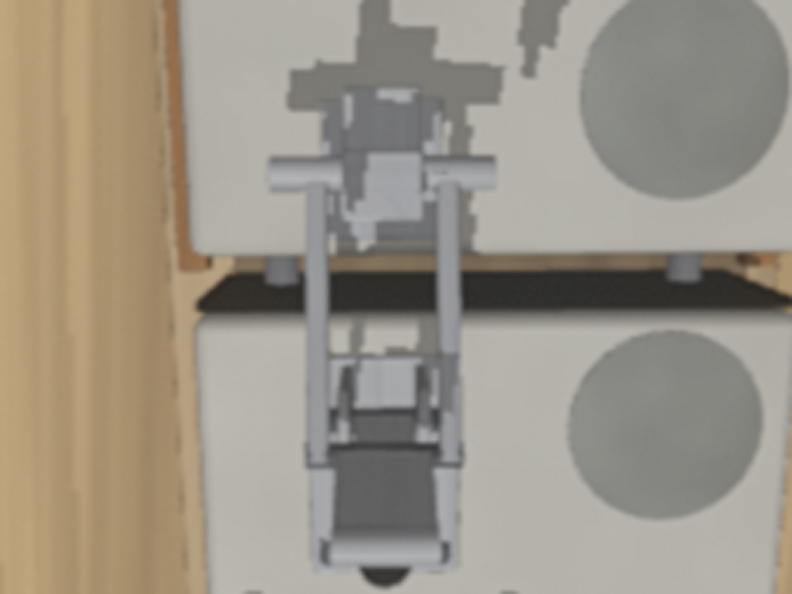

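{"name": "jog_arm", "arguments": {
  "motion": [
    [0, 0, 0, 12, 0, 0, 0],
    [0, 0, 0, 14, 0, -0.2, 0],
    [0, 0, 0, 0, 0, 0, 0],
    [0, 0, 0, 0, 0, 0, 0],
    [0, 0, 0, 0, 0, 22, 0],
    [0, 0, 0, 0, 0, 22, 0],
    [0, 0, 0, 0, 0, 22, 0],
    [0, 0, 0, 0, 0, 0, 0]
  ]
}}

```text
t: 16.3
eef_pos: [588.1, 26.1, 248.2]
tcp_rot: [-3.139, -0.0, 1.65]
ft_force: [0.4, -0.2, 0.6]
opening: 0.002
grip_force: 0.0
```

```bash
cat >> h.py <<'E'
def loc(p=None):  # TCP in mould coordinates about the pin; z of the fingertips over the pin
    p=tool()[0] if p is None else np.array(p); d=p-[589.5,14,132.4+78]; c,s=.9966,.082
    return np.array([c*d[0]+s*d[1],-s*d[0]+c*d[1],d[2]])
E
python3 - <<'E'
from h import *
s=env.state();print(loc(),s["ft_force"],s["opening"])
c=env.read_camera("wrist");save(c,"w6.png",(140,100,500,370),2.2)
E
```

```text
[-0.43812151 12.22025619 37.78872073] [ 0.42763082 -0.24915237  0.63177244] 0.001953169880360786
```

View pics/w6.png

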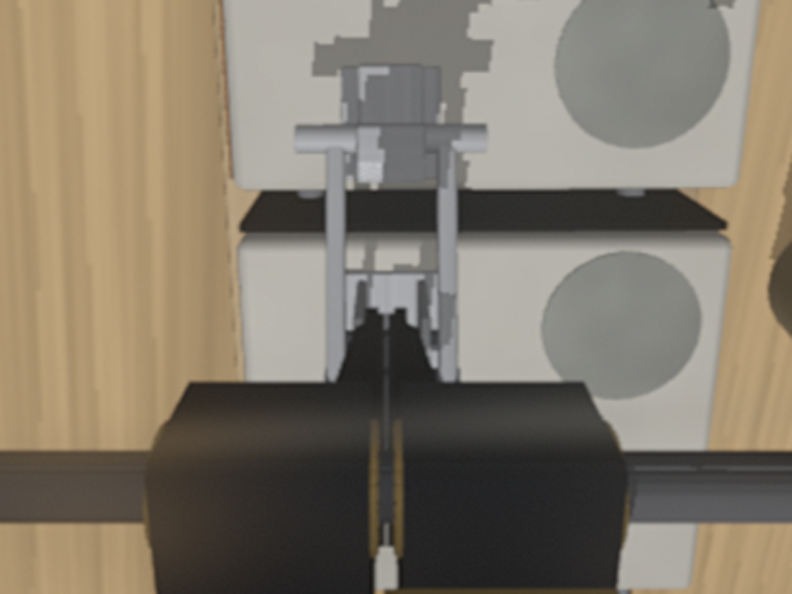

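{"name": "jog_arm", "arguments": {
  "motion": [
    [0, 0, 0, -4, 0, -2, 0],
    [0, 0, 0, -3, 0, -1, 0],
    [0, 0, 0, -3, 0, 0, 0],
    [0, 0, 0, -2, 0, 0, 0],
    [0, 0, 0, -1.5, 0, 0, 0],
    [0, 0, 0, 0, 0, 0, 0]
  ]
}}

```text
t: 17.1
eef_pos: [589.5, 13.2, 252.4]
tcp_rot: [3.142, -0.0, 1.65]
ft_force: [-0.6, 3.9, 0.6]
opening: 0.007
grip_force: 2.0
```

{"name": "jog_arm", "arguments": {
  "motion": [
    [0, 0, 0, -2.5, 0, 0.3, 0],
    [0, 0, 0, -2.5, 0, 0.6, 0],
    [0, 0, 0, -2.3, 0, 0.9, 0],
    [0, 0, 0, -2.3, 0, 1.1, 0],
    [0, 0, 0, 0, 0, 0, 0]
  ]
}}

```text
t: 17.73
eef_pos: [590.2, 4.0, 249.3]
tcp_rot: [-3.141, -0.001, 1.65]
ft_force: [0.7, 7.7, -1.0]
opening: 0.007
grip_force: 2.8
```

{"name": "jog_arm", "arguments": {
  "motion": [
    [0, 0, 0, -2.3, 0, 1.3, 0],
    [0, 0, 0, -2.3, 0, 1.4, 0],
    [0, 0, 0, -2.1, 0, 1.5, 0],
    [0, 0, 0, -2.1, 0, 1.6, 0],
    [0, 0, 0, 0, 0, 0, 0]
  ]
}}

```text
t: 18.35
eef_pos: [591.0, -4.8, 243.6]
tcp_rot: [3.142, -0.001, 1.65]
ft_force: [-0.3, 7.4, 1.0]
opening: 0.001
grip_force: 2.8
```

{"name": "jog_arm", "arguments": {
  "motion": [
    [0, 0, 0, -2.1, 0, 1.5, 0],
    [0, 0, 0, -2.1, 0, 1.7, 0],
    [0, 0, 0, -2, 0, 1.7, 0],
    [0, 0, 0, -1.9, 0, 2, 0],
    [0, 0, 0, -1.8, 0, 2, 0],
    [0, 0, 0, 0, 0, 0, 0]
  ]
}}

```text
t: 19.1
eef_pos: [591.7, -15.1, 234.8]
tcp_rot: [-3.142, -0.0, 1.65]
ft_force: [-0.7, 4.2, 2.4]
opening: 0.005
grip_force: 1.7
```

{"name": "jog_arm", "arguments": {
  "motion": [
    [0, 0, 0, -1.6, 0, 2.1, 0],
    [0, 0, 0, -1.3, 0, 1.8, 0],
    [0, 0, 0, -1.2, 0, 1.9, 0],
    [0, 0, 0, -0.8, 0, 1.8, 0],
    [0, 0, 0, 0, 0, 0, 0]
  ]
}}

```text
t: 19.73
eef_pos: [592.2, -20.4, 227.0]
tcp_rot: [-3.141, 0.0, 1.65]
ft_force: [-0.1, 1.8, 1.1]
opening: 0.006
grip_force: 0.8
```

{"name": "jog_arm", "arguments": {
  "motion": [
    [0, 0, 0, -0.2, 0, 1.5, 0],
    [0, 0, 0, -0.2, 0, 1.5, 0],
    [0, 0, 0, -0.2, 0, 1.5, 0],
    [0, 0, 0, -0.1, 0, 1.5, 0],
    [0, 0, 0, 0, 0, 0, 0]
  ]
}}

```text
t: 20.35
eef_pos: [592.2, -20.9, 221.0]
tcp_rot: [-3.141, 0.0, 1.65]
ft_force: [0.1, -0.6, 1.1]
opening: 0.003
grip_force: 0.3
```

{"name": "jog_arm", "arguments": {
  "motion": [
    [0, 0, 0, -0.1, 0, 1.2, 0],
    [0, 0, 0, 0, 0, 1.2, 0],
    [0, 0, 0, 0, 0, 1.2, 0],
    [0, 0, 0, 0, 0, 0, 0]
  ]
}}

```text
t: 20.85
eef_pos: [592.1, -20.9, 217.4]
tcp_rot: [-3.141, -0.0, 1.65]
ft_force: [-0.8, 0.6, 0.4]
opening: 0.003
grip_force: 0.0
```

{"name": "jog_arm", "arguments": {
  "motion": [
    [0, 0, 0, 0, 0, -10, 0],
    [0, 0, 0, 0, 0, -30, 0],
    [0, 0, 0, 0, 0, -40, 0],
    [0, 0, 0, -20, 0, -20, 0],
    [0, 0, 0, -40, 0, 0, 0],
    [0, 0, 0, -20, 0, 0, 0],
    [0, 0, 0, 0, 0, 0, 0]
  ]
}}

```text
t: 21.72
eef_pos: [598.5, -101.6, 317.5]
tcp_rot: [-3.141, -0.0, 1.648]
ft_force: [-0.3, 0.3, -0.1]
opening: 0.002
grip_force: 0.0
```

```bash
python3 - <<'E'
from h import *
s=env.state();print(s["eef_pos"],s["ft_force"])
c=env.read_camera("wrist");save(c,"w7.png",(200,20,440,200),3.3)
zm=c["z_map"];v,u=np.nonzero(zm>0);K=c["camera_matrix"];d=zm[v,u]
pc=(np.c_[(u-K[0,2])/K[0,0]*d,-(v-K[1,2])/K[1,1]*d,-d,np.ones_like(d)]@np.linalg.inv(c["world_to_cam"]).T)[:,:3]
L=np.array([loc(p+[0,0,78]) for p in pc[(abs(pc[:,0]-590)<40)&(abs(pc[:,1]-20)<90)&(pc[:,2]<200)]])
k=L[abs(L[:,0])<6]
for y in range(-60,84,4):
    q=k[abs(k[:,1]-y)<2]
    if len(q)>3: print(y,len(q),np.percentile(q[:,2],[10,50,90]).round(1))
E
```

```text
[ 598.45301709 -101.61263933  317.46856915] [-0.30687468  0.26865039 -0.0876454 ]
-60 70 [-32.6 -31.6 -30.8]
-56 16 [-32.6 -31.8 -11.4]
-52 94 [7.1 8.6 9.8]
-48 89 [7.2 8.4 9.8]
-44 87 [6.8 7.7 8.6]
-40 95 [6.4 7.4 8.5]
-36 96 [6.1 6.9 7.9]
-32 86 [5.7 6.7 7.4]
-28 89 [5.2 6.2 7.3]
-24 96 [5.  5.8 6.8]
-20 96 [4.5 5.3 6.3]
-16 97 [3.9 4.7 5.8]
-12 96 [3.2 4.1 5. ]
-8 96 [2.7 3.8 4.6]
-4 98 [2.4 3.5 4.4]
0 102 [2.  3.2 4. ]
4 32 [1.1 2.1 2.9]
8 45 [-29.7 -28.4 -27.7]
12 75 [-32.8 -31.8 -29.2]
16 86 [-32.7 -31.7 -31.1]
20 50 [-41.2 -33.7 -32.4]
24 29 [-41.5 -40.7 -39.7]
28 159 [-63.1 -46.2 -34.7]
32 106 [-34.2 -32.5 -30. ]
36 95 [-30.4 -29.7 -28.7]
40 17 [-30.4 -29.4 -28.6]
```

View pics/w7.png

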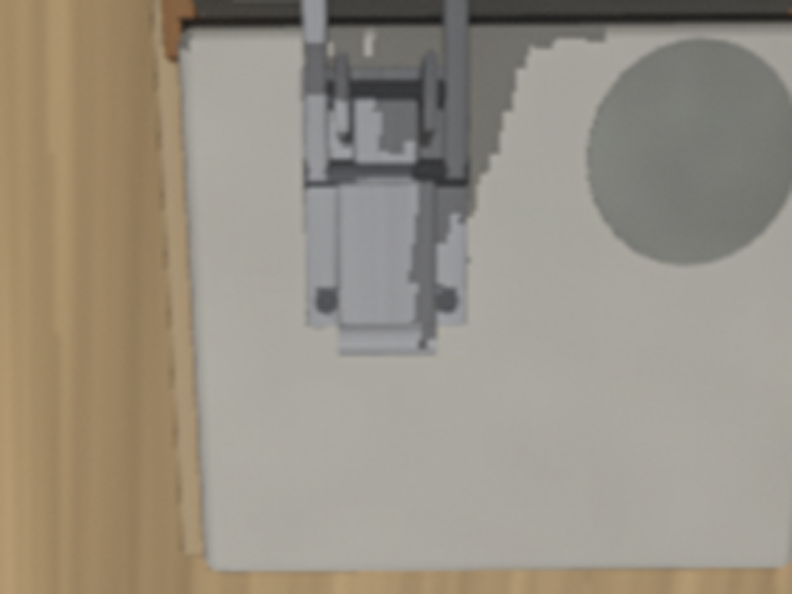

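{"name": "jog_arm", "arguments": {
  "motion": [
    [0, 0, 0, 30, 0.4, 20, 0],
    [0, 0, 0, 32, 0, 25, 0],
    [0, 0, 0, 0, 0, 30, 0],
    [0, 0, 0, 0, 0, 18, 0],
    [0, 0, 0, 0, 0, 0, 0]
  ]
}}

```text
t: 22.4
eef_pos: [593.6, -37.7, 223.5]
tcp_rot: [-3.139, -0.001, 1.651]
ft_force: [-1.4, -1.1, -0.6]
opening: 0.002
grip_force: 0.0
```

{"name": "jog_arm", "arguments": {
  "motion": [
    [0, 0, 0, 0, 0, 1.5, 0],
    [0, 0, 0, 0, 0, 1.2, 0],
    [0, 0, 0, 0, 0, 1.2, 0],
    [0, 0, 0, 0, 0, 1.2, 0],
    [0, 0, 0, 0, 0, 0, 0]
  ]
}}

```text
t: 23.02
eef_pos: [594.0, -39.0, 219.5]
tcp_rot: [-3.142, 0.0, 1.65]
ft_force: [-0.2, 0.2, -0.2]
opening: 0.006
grip_force: 0.0
```

{"name": "jog_arm", "arguments": {
  "motion": [
    [0, 0, 0, 0, 0, 1, 0],
    [0, 0, 0, 0, 0, 1, 0],
    [0, 0, 0, 0, 0, 1, 0],
    [0, 0, 0, 0, 0, 0, 0]
  ]
}}

```text
t: 23.52
eef_pos: [594.0, -38.9, 216.4]
tcp_rot: [-3.141, 0.0, 1.65]
ft_force: [0.6, -0.1, 0.1]
opening: 0.006
grip_force: 0.0
```

{"name": "jog_arm", "arguments": {
  "motion": [
    [0, 0, 0, 0, 0, 1, 0],
    [0, 0, 0, 0, 0, 1, 0],
    [0, 0, 0, 0, 0, 1, 0],
    [0, 0, 0, 0, 0, 0, 0]
  ]
}}

```text
t: 24.02
eef_pos: [594.0, -38.9, 213.4]
tcp_rot: [-3.141, 0.0, 1.65]
ft_force: [0.6, -0.4, -0.2]
opening: 0.005
grip_force: 0.0
```

{"name": "jog_arm", "arguments": {
  "motion": [
    [0, 0, 0, 0, 0, 1, 0],
    [0, 0, 0, 0, 0, 1, 0],
    [0, 0, 0, 0, 0, 1, 0],
    [0, 0, 0, 0, 0, 0.8, 0],
    [0, 0, 0, 0, 0, 0, 0]
  ]
}}

```text
t: 24.65
eef_pos: [594.0, -38.9, 209.7]
tcp_rot: [-3.142, 0.0, 1.65]
ft_force: [0.5, -0.5, 0.8]
opening: 0.009
grip_force: 0.0
```

{"name": "jog_arm", "arguments": {
  "motion": [
    [0, 0, 0, 0, 0, 0.5, 0],
    [0, 0, 0, 0, 0, 0.5, 0],
    [0, 0, 0, 0, 0, 0, 0]
  ]
}}

```text
t: 25.02
eef_pos: [594.0, -38.9, 208.7]
tcp_rot: [-3.142, 0.0, 1.65]
ft_force: [0.3, -1.2, -1.3]
opening: 0.002
grip_force: 0.0
```

{"name": "jog_arm", "arguments": {
  "motion": [
    [0, 0, 0, 0, 0, 0.4, 0],
    [0, 0, 0, 0, 0, 0.4, 0],
    [0, 0, 0, 0, 0, 0, 0]
  ]
}}

```text
t: 25.4
eef_pos: [594.0, -38.9, 207.9]
tcp_rot: [-3.142, 0.0, 1.65]
ft_force: [-0.1, 0.6, 0.7]
opening: 0.004
grip_force: 0.1
```

{"name": "jog_arm", "arguments": {
  "motion": [
    [0, 0, 0, 0, 0, -10, 0],
    [0, 0, 0, 0, 0, -40, 0],
    [0, 0, 0, 0, 0, -40, 0],
    [0, 0, 0, -15, 0, -20, 0],
    [0, 0, 0, 0, 0, 0, 0]
  ]
}}

```text
t: 26.02
eef_pos: [595.5, -54.4, 319.8]
tcp_rot: [3.138, 0.001, 1.649]
ft_force: [0.2, 0.1, 0.0]
opening: 0.004
grip_force: 0.0
```

```bash
python3 - <<'E'
from h import *
s=env.state();print(s["eef_pos"],s["ft_force"])
c=env.read_camera("wrist");save(c,"w8.png",(200,0,440,180),3.3)
zm=c["z_map"];v,u=np.nonzero(zm>0);K=c["camera_matrix"];d=zm[v,u]
pc=(np.c_[(u-K[0,2])/K[0,0]*d,-(v-K[1,2])/K[1,1]*d,-d,np.ones_like(d)]@np.linalg.inv(c["world_to_cam"]).T)[:,:3]
L=np.array([loc(p+[0,0,78]) for p in pc[(abs(pc[:,0]-590)<40)&(abs(pc[:,1]-20)<90)&(pc[:,2]<200)]])
k=L[abs(L[:,0])<6]
for y in range(-60,84,4):
    q=k[abs(k[:,1]-y)<2]
    if len(q)>3: print(y,len(q),np.percentile(q[:,2],[10,50,90]).round(1))
E
```

```text
[595.47369538 -54.38254063 319.79664773] [0.18594355 0.07484838 0.02602713]
-60 17 [-31.9 -31.1 -30.3]
-52 67 [-4.2 -2.4 -1.6]
-48 71 [-3.5 -2.4 -1.5]
-44 72 [-3.1 -2.  -1.1]
-40 70 [-2.3 -1.5 -0.7]
-36 75 [-2.2 -1.3 -0.3]
-32 75 [-1.5 -0.7  0.2]
-28 74 [-1.  -0.1  0.9]
-24 77 [-0.6  0.3  1.1]
-20 86 [-0.3  0.7  1.6]
-16 86 [0.5 1.3 1.9]
-12 80 [0.1 1.1 2.3]
-8 80 [1.  1.7 2.8]
-4 94 [1.3 2.2 3. ]
0 80 [2.3 3.1 4. ]
4 102 [-29.8 -28.2   2.5]
8 70 [-29.4 -28.6 -27.8]
12 70 [-32.4 -31.5 -30.7]
16 70 [-32.8 -31.7 -30.8]
20 69 [-41.2 -35.3 -32.4]
24 15 [-41.6 -40.7 -39.8]
28 115 [-116.   -80.9  -34.5]
32 82 [-33.6 -32.5 -29.8]
36 73 [-30.6 -29.8 -28.8]
40 157 [-30.   -9.8   5.3]
44 105 [4.6 5.3 6.4]
48 104 [4.5 5.6 6.4]
52 109 [4.6 5.4 6.2]
56 37 [-12.4   4.4   5.8]
60 93 [-12.3 -11.6 -10.6]
64 97 [-12.8 -11.6 -10.7]
68 67 [-12.7 -11.7 -10.7]
72 19 [-32.8 -32.3 -31.2]
76 85 [-33.7 -32.8 -31.6]
80 87 [-33.5 -32.5 -31.6]
```

View pics/w8.png

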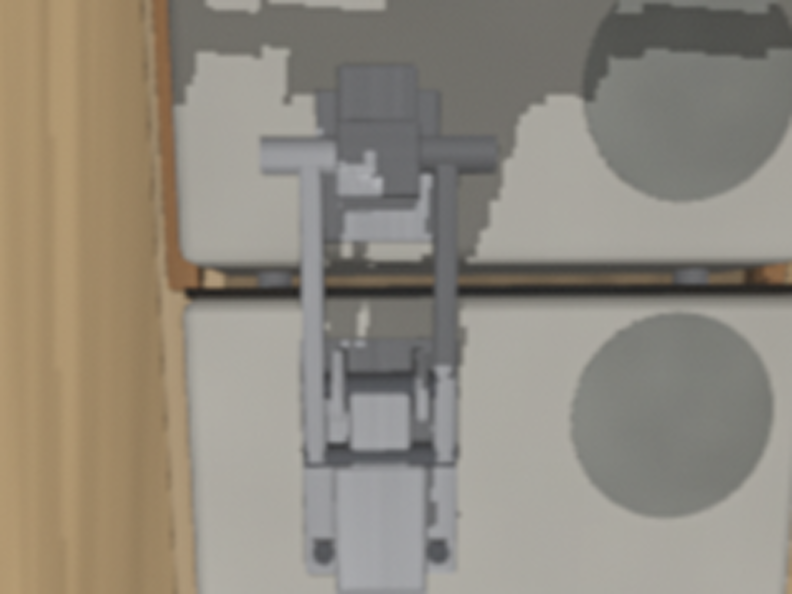

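The lever lies flat, 7° below level. The bar is under the lip, and the sliding half has come in about 6 mm. The robot is clear of everything.

```bash
python3 -c "
from cell import env
print(env.job_done())"
```

```text
the job is handed in; nothing more can be done
None
```

The mould is closed and handed in: the loop is hooked under the keeper's lip and was held against the post at about 8 N on the wrist, roughly 2 N of it lever drag; the lever then went over dead centre with no reading above 8 N and stays flat, and nothing standing around was touched.

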